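# Sort slotted last heels on the key gauge

## Robot

A 6-joint arm with a two-finger parallel gripper is mounted at the origin on the work surface. World frame = base frame: x ahead of the robot, y to its left, z up, the work surface at z = 0. Lengths are in m, angles in rad, forces in N, time in s.
With the tool pointing down it reaches from about 0.4 to 0.825 m from the base axis. Payload 7 kg.
Tool frame: the origin (TCP) lies midway between the tips of the shut fingers; the grasp point (between the pads) lies 19 mm behind it; z points along the fingers, x is the direction in which the jaws open and shut, and the axes are right-handed (so a half turn about z gives the same grasp; the last joint's range is limited). The gripper opens to 88 mm and grips with 3 to 60 N. Pads are 19 mm wide; open, the fingers measure 130 mm over their backs; the gripper's body (78 mm by 193 mm) begins 47 mm behind the grasp point.
Start: joints at [1.594, 0.359, 0.012, 0, -1.224, -0.288], TCP at [0.177, 0.651, 0.227] pointing down, gripper open.
Joint ranges: [-3.07, 3.07], [-1.43, 2.12], [-1.02, 1.25], [-3.03, 1.67], [-3.05, -0], [-3.03, 3.03]. Speed limits (rad/s): [2.39, 2.39, 3.01, 3.14, 3.14, 3.14].

## Interface

Orientations are given as a rotation vector (axis times angle).
In Python, from rig import ctrl gives the robot as it stands. The module is installed in compiled form; this text tells all that it offers.
- The arm moves only by the shell command python3 -m jog 'ROWS' [FORCE]. ROWS is JSON, one flat list of numbers, 7 for each row, row after row: the turn, a rotation vector about the tool's x, y, z in degrees, then the shift along the tool's x, y, z in mm, then the closure, from -1 (fully open) to 1 (shut). A call has 1 to 8 rows; each row shifts and turns the commanded pose from where the row before left it, along the tool's axes as they then stand; what a row does not reach is not made up. A row lasts 1/10 s, in which the tool goes at most 50 mm and 8.59 degrees, less where a joint would pass 70% of its speed; a pose out of reach is approached as far as the arm can. A call with a gripper value outside its range is refused whole. The fingers move at their own pace and stop on an object; FORCE is the grip in N (left out, the last holds). Time passes only in rows, so rows that do not move let the fingers close. It gives the time, the measured TCP pose, the force and the opening at its end, in the units of the state.
- ctrl.sense(): the state, without advancing time (a new reading comes with each control period).
- ctrl.get_image(name): name is "side" or "top" or "wrist"; returns the picture (400x640x3 uint8, red, green, blue); there is no depth.
- ctrl.camera_model(name): a dict with "intrinsics" (3x3 intrinsics, pixels), "world_from_camera" (4x4, takes a point from camera to world coordinates). Camera axes: x right, y down, z forward; pixel columns grow to the right and rows downward; lengths in m; the calibration is good to about 2 mm. A picture is of the moment at which its call begins: read the wrist's pose just before it. camera_model takes no time and is no camera call; for the wrist camera it gives the pose at the moment of the call.
- ctrl.sign_off(): hands the job in, once; it reports no verdict.
The state is a dict: "time": time; "joints": joint angles; "joint_velocities": joint speeds; "joint_torque": joint torques, N m; "eef_pos": TCP position; "tool_rot": TCP orientation; "contact_force": force on the tool from outside, world axes, zero at the start; "moment": the same for the moment, N m; "finger_gap": finger opening in m.
Only numpy, scipy, OpenCV 4.12 (cv2) and the standard library are available. Lean on these libraries where they do the work, as an engineer would, in place of code of your own. Each camera call takes 0.05 s, during which the arm holds its last target. There are 200 camera calls.

## Task

Two of the three green last heels have a key slot beside the hole: set each of these two down on the gauge, over the post whose red key fits its slot, with its flat face towards the fence, fully home on the base plate, and let go. Leave the third heel, the one without a slot, where it stands.

Things in the scene. Friction and masses are not known exactly. Their poses are not given: they have to be found in the camera images.
- gauge: fixed gauge: plate x -60..45, y +-115, 8 mm thick; origin at desk height midway between the posts (mm), z up. Posts 16 dia at x=0, y=+60 and -60, straight to z=42, cone tip z=52. Red key on each, 8 wide, to 18 from post axis, round top z=38: towards +x (fence) on the +60 post, towards -x on the -60 post. Fence along y: near face x=33, far face 43, top z=30; heels go down flat face (+x) to it.
- heel_front: green last heel, 78 (x) x 50 (y) x 40 mm tall, 0.1-0.2 kg, metal top plate round a 24 mm square through hole. Origin: hole axis, underside, z up. Flat front at x=+28, round-cornered back at x=-50, flat sides at y=+-25. Upright, yaw +-0.4. Key slot 16 mm wide, full height, from the hole towards the flat front (+x), to 21 mm from the axis, red mark on top at its end. Fits the gauge's y=+60 post.
- heel_back: green last heel, 78 (x) x 50 (y) x 40 mm tall, 0.1-0.2 kg, metal top plate round a 24 mm square through hole. Origin: hole axis, underside, z up. Flat front at x=+28, round-cornered back at x=-50, flat sides at y=+-25. Upright, yaw +-0.4. Key slot 16 mm wide, full height, from the hole towards the round back (-x), to 21 mm from the axis, red mark on top at its end. Fits the gauge's y=-60 post.
- heel_plain: green last heel, 78 (x) x 50 (y) x 40 mm tall, 0.1-0.2 kg, metal top plate round a 24 mm square through hole. Origin: hole axis, underside, z up. Flat front at x=+28, round-cornered back at x=-50, flat sides at y=+-25. Upright, yaw +-0.4. It has no key slot, fits neither post and stays where it is.
Things that resemble listed ones, but are neither listed nor needed, are in the scene too. What is shaped like the heel_front but blue is not meant.

How it is judged:
By the outcome, as a careful person would: the job done as asked, in the order asked, and still so for the second after the job is handed in, with the robot touching nothing.
It also fails if it takes over 64 s, if anything falls off the work surface, if the arm or the gripper's body presses on something with over 40 N, if the wrist force passes 120 N, or if a joint passes its speed limit or range.

## Working session

There is one attempt and no reset: what is moved stays moved. The work goes in short steps, Python scripts to look and compute and a shell command to move; the robot and the scene stay as the last step left them, time stands still between calls to the robot, and variables do not carry over. Pictures are saved under pics/ and viewed, about 8 in all and at most 12, crops included, and the job is handed in when it is done.

```bash
mkdir -p pics
python3 - <<'E'
from rig import ctrl
import cv2, numpy as np
s=ctrl.sense(); print({k:np.round(v,3).tolist() for k,v in s.items()})
for n in ("top","side","wrist"):
    m=ctrl.camera_model(n); print(n,np.round(m["intrinsics"],1).tolist(),np.round(m["world_from_camera"],3).tolist())
    im=ctrl.get_image(n); np.save(f"pics/{n}0.npy",im); cv2.imwrite(f"pics/{n}0.png",im[:,:,::-1])
E
```

```text
{'time': 0.0, 'joints': [1.594, 0.359, 0.011, -0.0, -1.224, -0.288], 'joint_velocities': [-0.0, -0.0, -0.002, -0.001, -0.002, 0.002], 'joint_torque': [-0.0, -58.273, 29.306, 6.997, 0.007, -0.0], 'eef_pos': [0.177, 0.651, 0.226], 'tool_rot': [1.908, -2.494, 0.002], 'contact_force': [-0.185, 0.6, -0.076], 'moment': [0.021, 0.018, 0.01], 'finger_gap': 0.087}
top [[496.6, 0.0, 320.8], [0.0, 496.6, 199.8], [0.0, 0.0, 1.0]] [[-0.024, -0.991, 0.133, 0.299], [-0.999, 0.021, -0.024, -0.11], [0.021, -0.133, -0.991, 1.4], [0.0, 0.0, 0.0, 1.0]]
side [[449.6, 0.0, 314.3], [0.0, 449.6, 209.3], [0.0, 0.0, 1.0]] [[-0.961, -0.215, 0.175, 0.257], [-0.277, 0.746, -0.606, 0.629], [-0.0, -0.63, -0.776, 1.03], [0.0, 0.0, 0.0, 1.0]]
wrist [[321.4, 0.0, 321.2], [0.0, 321.4, 199.2], [0.0, 0.0, 1.0]] [[-0.26, -0.931, -0.255, 0.245], [-0.966, 0.251, 0.067, 0.633], [0.001, 0.263, -0.965, 0.384], [0.0, 0.0, 0.0, 1.0]]
```

View pics/top0.png

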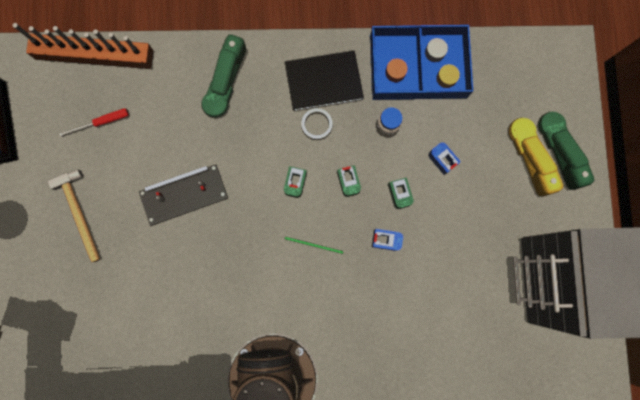

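View pics/side0.png

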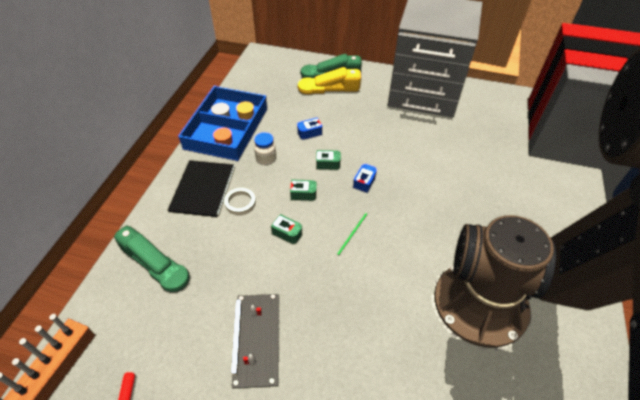

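Top view: three green heels at about (296,181), (348,180) and (400,192). Blue lookalikes are at (445,158) and (387,240), and the green lasts and the green rod aren't wanted. The gauge is at (183,194), with its fence on the far (+x) side. Next I'll take one close crop and measure.

```bash
cat > h.py <<'E'
from rig import ctrl
import cv2, numpy as np
def ray(name,px,z,M=None):
    m=M or ctrl.camera_model(name); K=np.array(m["intrinsics"]);T=np.array(m["world_from_camera"])
    px=np.atleast_2d(px).astype(float)
    d=(T[:3,:3]@np.linalg.inv(K)@np.c_[px,np.ones(len(px))].T).T
    o=T[:3,3]; return o+d*((z-o[2])/d[:,2])[:,None]
def green(im):
    h=cv2.cvtColor(im,cv2.COLOR_RGB2HSV); return cv2.inRange(h,(45,90,40),(85,255,255))
def red(im):
    h=cv2.cvtColor(im,cv2.COLOR_RGB2HSV); return cv2.inRange(h,(0,120,60),(8,255,255))|cv2.inRange(h,(172,120,60),(180,255,255))
E
python3 - <<'E'
from h import *
im=np.load("pics/top0.npy")
a=cv2.resize(im[155:220,280:420],None,fx=5.5,fy=5.5,interpolation=cv2.INTER_CUBIC)
b=cv2.resize(im[155:230,130:235],None,fx=3,fy=3,interpolation=cv2.INTER_CUBIC)
c=np.zeros((a.shape[0]+b.shape[0],a.shape[1],3),np.uint8);c[:a.shape[0]]=a;c[a.shape[0]:,:b.shape[1]]=b
cv2.imwrite("pics/crop0.png",c[:,:,::-1])
g=green(im);r=red(im)
for nm,k in(("g",g),("r",r)):
    n,l,st,ce=cv2.connectedComponentsWithStats(k)
    for i in range(1,n):
        x,y,w,h,A=st[i]
        if A>4 and 130<ce[i][0]<430 and 150<ce[i][1]<225:
            cn=cv2.findContours((l==i).astype(np.uint8),0,1)[0][0]
            print(nm,A,ce[i].round(1),ray("top",[ce[i]],.04).round(4), np.round(cv2.minAreaRect((ray("top",cn[:,0],.04)[:,:2]*1000).astype(np.float32)),1) if 0 else cv2.minAreaRect((ray("top",cn[:,0],.04)[:,:2]*1000).astype(np.float32)))
E
```

```text
g 6 [304.  174.3] [[ 0.5541 -0.0988  0.04  ]] ((554.9436645507812, -99.22418212890625), (2.640516996383667, 12.471339225769043), 70.742431640625)
g 141 [350.  188.1] [[ 0.5129 -0.2257  0.04  ]] ((521.6328735351562, -215.9104461669922), (72.29613494873047, 42.743988037109375), 58.282257080078125)
g 117 [293.3 190.4] [[ 0.5097 -0.0684  0.04  ]] ((514.0897827148438, -74.61473846435547), (37.60771179199219, 57.251304626464844), 18.573360443115234)
g 146 [401.1 199.7] [[ 0.4774 -0.3666  0.04  ]] ((495.09173583984375, -367.3872985839844), (70.83667755126953, 46.91243362426758), 12.244759559631348)
r 20 [346.  168.2] [[ 0.5691 -0.2164  0.04  ]] ((568.3592529296875, -216.2518310546875), (16.831331253051758, 8.519477844238281), 88.8832778930664)
r 18 [201.9 187.1] [[0.5239 0.1833 0.04  ]] ((523.5460815429688, 183.83779907226562), (11.98856258392334, 9.651232719421387), 44.13577651977539)
r 15 [293.3 185.6] [[ 0.523  -0.0685  0.04  ]] ((523.5475463867188, -68.14631652832031), (17.500411987304688, 6.1172566413879395), 74.6275405883789)
r 11 [157.4 193.1] [[0.5097 0.3051 0.04  ]] ((509.9862060546875, 304.74078369140625), (8.416638374328613, 5.559192657470703), 88.81951904296875)
```

View pics/crop0.png

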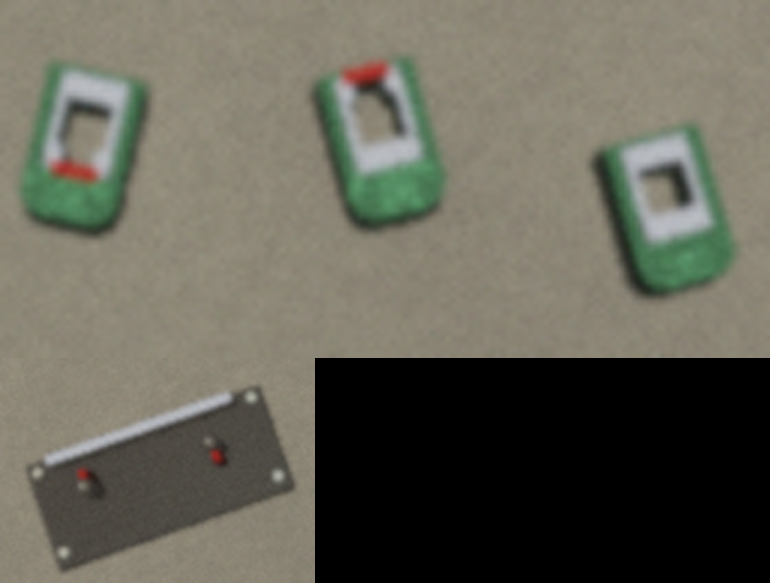

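The crop settles the choice. The left heel (296,181) has its red mark towards the round back, so it is heel_back. The middle one (348,180) has it towards the flat front, so it is heel_front. The right one (400,192) has no slot and stays. From the keys, the gauge is at about (0.517, 0.244) with yaw of about 19°. Next I'll view the gauge from close by with the wrist camera.

```bash
cat >> h.py <<'E'
from scipy.spatial.transform import Rotation as Ro
def goal(x,y,z,yaw):
    "tool rows (turn first, then shift) so that heel-yaw frame 'yaw'(deg) has tool y=-heel x, tool x=-heel y"
    s=ctrl.sense(); R=Ro.from_rotvec(s["tool_rot"]); c,n=np.cos(np.radians(yaw)),np.sin(np.radians(yaw))
    G=Ro.from_matrix(np.array([[n,-c,0],[-c,-n,0],[0,0,-1]]))
    print("t",round(s["time"],2),"turn",np.degrees((R.inv()*G).as_rotvec()).round(2),"shift",(G.inv().apply(np.array([x,y,z])-s["eef_pos"])*1000).round(1))
E
python3 - <<'E'
from h import *
s=ctrl.sense();R=Ro.from_rotvec(s["tool_rot"]);T=ctrl.camera_model("wrist")["world_from_camera"]
print("cam in tool",R.inv().apply(T[:3,3]-s["eef_pos"]).round(4), R.inv().apply(T[:3,2]).round(3))
K=ctrl.camera_model("wrist"); print("tcp vs axis hit", s["eef_pos"], ray("wrist",[[320,200]],.03).round(3))
goal(.517,.244,.2,18.9)
E
```

```text
cam in tool [-0.0004 -0.0706 -0.1585] [0.    0.264 0.965]
tcp vs axis hit [0.17657106 0.65111775 0.22585949] [[0.151 0.66  0.03 ]]
t 0.15 turn [ 1.000e-02 -7.000e-02 -3.408e+01] shift [ 495.4 -190.2   25.9]
```

```bash
python3 -m jog '[0,0,-8.5,0,0,0,-1, 0,0,-8.5,0,0,0,-1, 0,0,-8.5,0,0,0,-1, 0,0,-8.5,0,0,0,-1, 0,0,0,30,-12,0,-1, 0,0,0,30,-12,0,-1, 0,0,0,30,-12,0,-1, 0,0,0,30,-12,0,-1]'; python3 -m jog '[0,0,0,30,-12,0,-1, 0,0,0,30,-12,0,-1, 0,0,0,30,-12,0,-1, 0,0,0,30,-12,0,-1, 0,0,0,30,-12,0,-1, 0,0,0,30,-12,0,-1, 0,0,0,30,-12,0,-1, 0,0,0,30,-12,0,-1]'; python3 -m jog '[0,0,0,30,-12,5,-1, 0,0,0,30,-12,5,-1, 0,0,0,30,-12,5,-1, 0,0,0,30,-10,5,-1, 0,0,0,15,-10,5,-1, 0,0,0,0,0,0,-1, 0,0,0,0,0,0,-1]'
python3 - <<'E'
from h import *
goal(.517,.244,.2,18.9)
M=ctrl.camera_model("wrist");im=ctrl.get_image("wrist"); np.save("pics/wg.npy",im)
import pickle;pickle.dump(M,open("pics/wg.pkl","wb"))
cv2.imwrite("pics/wg.png",im[:,:,::-1])
E
```

```text
time: 0.95
eef_pos: [0.2613, 0.5522, 0.2262]
tool_rot: [2.555, -1.827, 0.0]
contact_force: [0.3, 0.9, -0.2]
finger_gap: 0.0875
time: 1.75
eef_pos: [0.4297, 0.356, 0.2265]
tool_rot: [2.555, -1.828, -0.0]
contact_force: [0.1, 0.2, -0.0]
finger_gap: 0.0877
time: 2.45
eef_pos: [0.5257, 0.2471, 0.2012]
tool_rot: [2.553, -1.829, -0.0]
contact_force: [-0.5, 0.5, 0.5]
finger_gap: 0.0874
t 2.45 turn [ 0.04 -0.01 -0.14] shift [0.2 9.2 1.2]
```

View pics/wg.png

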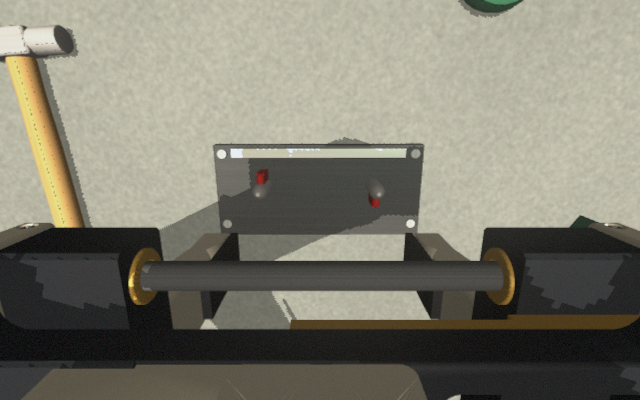

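The wrist view is square to the gauge. Bolts are at (221,154), (416,154), (227,224) and (411,224), posts at about (260,190) and (377,189), the red keys on the expected sides, and the fence is up at row 153. Now I'll measure it in two independent ways.

Run:
```python
from h import *; import pickle
im=np.load("pics/wg.npy");M=pickle.load(open("pics/wg.pkl","rb"))
yaw=np.radians(18.9);x=np.array([np.cos(yaw),np.sin(yaw)]);y=np.array([-x[1],x[0]]);O=np.array([.517,.244])
def G(p,z): 
    w=ray("wrist",p,z,M)[:,:2]-O; return np.c_[w@x,w@y]*1000
gr=cv2.cvtColor(im,cv2.COLOR_RGB2GRAY).astype(float)
B=[]
for u,v in((221,154),(416,154),(227,224),(411,224)):
    p=gr[v-6:v+7,u-6:u+7]; m=p>130
    if v<200: m[:, (8 if u<300 else 0):]&= (u<300)*0==1 if u<300 else True; 
    yy,xx=np.nonzero(m); B.append((u-6+xx.mean(),v-6+yy.mean()))
print("bolts px",np.round(B,1).tolist(),"gauge frame",G(B,.009).round(1).tolist())
hsv=cv2.cvtColor(im,cv2.COLOR_RGB2HSV)
r=red(im);n,l,st,ce=cv2.connectedComponentsWithStats(r)
for i in range(1,n):
    if st[i][4]>20 and 140<ce[i][1]<240: print("key",st[i],G([ce[i]],.036).round(1), "x-limits", G([[ce[i][0],st[i][1]],[ce[i][0],st[i][1]+st[i][3]]],.036).round(1).tolist())
# edges
for c in (300,340): print("col",c,gr[136:162,c].astype(int).tolist())
for c in (217,218,419,420): print("col",c,gr[138:160,c].astype(int).tolist(),gr[226:242,c].astype(int).tolist())
for rr in (175,200): print("row",rr,gr[rr,208:226].astype(int).tolist(),gr[rr,410:430].astype(int).tolist())
cv2.imwrite("pics/wgc.png",cv2.resize(im[135:245,205:435],None,fx=3.4,fy=3.4,interpolation=cv2.INTER_CUBIC)[:,:,::-1])
```

```text
bolts px [[219.5, 153.5], [415.3, 153.4], [227.1, 223.7], [410.6, 223.4]] gauge frame [[35.9, 111.3], [35.9, -102.0], [-45.0, 109.3], [-44.8, -102.7]]
key [256 170  12  14 138] [[15.9 61.7]] x-limits [[22.5, 61.3], [7.9, 62.0]]
key [369 195  11  12  85] [[-11.4 -54.7]] x-limits [[-3.9, -54.4], [-16.9, -55.0]]
col 300 [184, 179, 184, 183, 186, 187, 187, 165, 67, 98, 100, 91, 153, 228, 196, 199, 197, 194, 198, 198, 197, 176, 76, 76, 71, 74]
col 340 [184, 185, 179, 143, 121, 118, 117, 106, 59, 70, 87, 93, 131, 197, 200, 199, 196, 199, 198, 198, 195, 170, 64, 77, 75, 75]
col 217 [185, 186, 186, 187, 187, 171, 78, 99, 112, 113, 110, 118, 128, 165, 198, 219, 215, 194, 163, 122, 116, 110] [114, 112, 115, 115, 113, 116, 110, 96, 89, 92, 90, 90, 86, 90, 86, 84]
col 218 [188, 188, 189, 191, 192, 168, 82, 101, 113, 110, 112, 122, 169, 225, 232, 232, 232, 232, 223, 175, 121, 111] [110, 110, 114, 115, 116, 116, 113, 96, 89, 90, 89, 90, 90, 87, 90, 89]
col 419 [194, 193, 192, 191, 180, 131, 76, 102, 112, 98, 78, 88, 118, 146, 153, 157, 150, 139, 114, 80, 78, 75] [174, 175, 180, 180, 179, 182, 172, 121, 90, 91, 89, 89, 83, 81, 79, 72]
col 420 [193, 194, 193, 192, 180, 131, 80, 103, 108, 79, 78, 80, 76, 88, 111, 124, 114, 87, 75, 72, 76, 77] [176, 176, 179, 181, 181, 184, 176, 124, 90, 89, 90, 93, 91, 88, 84, 78]
row 175 [177, 176, 180, 187, 187, 185, 180, 162, 109, 110, 108, 107, 111, 108, 109, 109, 108, 109] [74, 72, 72, 73, 74, 70, 70, 76, 74, 73, 70, 104, 154, 175, 182, 184, 186, 185, 179, 182]
row 200 [184, 183, 180, 176, 179, 181, 184, 186, 184, 167, 115, 93, 69, 72, 71, 71, 69, 69] [72, 74, 71, 74, 73, 72, 72, 74, 70, 122, 177, 175, 176, 179, 181, 179, 178, 178, 180, 179]
```

View pics/wgc.png

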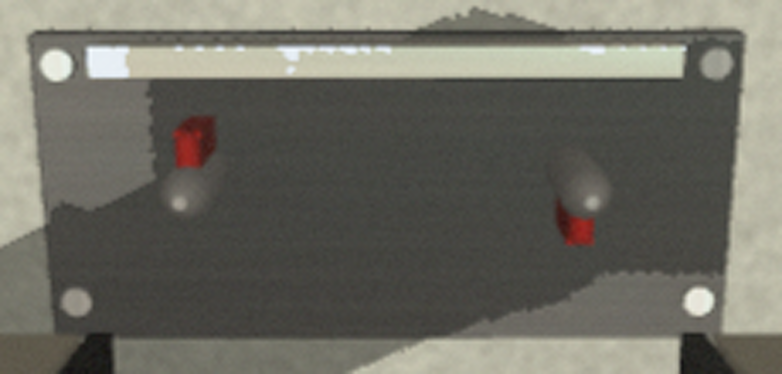

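Run:
```python
from h import *; import pickle
M=pickle.load(open("pics/wg.pkl","rb"))
yaw=np.radians(18.9);x=np.array([np.cos(yaw),np.sin(yaw)]);y=np.array([-x[1],x[0]]);O=np.array([.517,.244])
def G(p,z): 
    w=ray("wrist",p,z,M)[:,:2]-O; return (np.c_[w@x,w@y]*1000).round(1).tolist()
print("bolts",G([[221.5,154.2],[415.9,153.7],[227.1,223.7],[410.6,223.4]],.009))
print("tips(0,+-60)",G([[257.9,194.7],[379.1,194.7]],.052))
print("side edges +-115",G([[215.8,175],[421.5,175],[217.6,200],[419.0,200]],.008))
print("front edge 45 z8",G([[217.5,145],[420,145]],.008),"z0",G([[217.5,143.2],[420,143.2]],0.0))
print("back edge -60",G([[225,233.3],[412,233.3]],.008))
print("fence near/far top",G([[300,157.3],[300,148.3],[340,157.3],[340,148.3]],.03))
print("key end: left top far edge 18, right -18",G([[261,169.5],[375,207]],.036))
```

```text
bolts [[35.1, 109.2], [35.6, -102.6], [-45.1, 109.3], [-44.8, -102.7]]
tips(0,+-60) [[0.6, 63.1], [0.6, -56.7]]
side edges +-115 [[11.9, 117.7], [11.8, -111.0], [-16.9, 118.2], [-17.0, -110.5]]
front edge 45 z8 [[44.9, 113.0], [44.8, -106.6]] z0 [[46.1, 115.4], [46.0, -108.9]]
back edge -60 [[-57.3, 113.0], [-57.4, -105.5]]
fence near/far top [[34.6, 22.3], [43.8, 22.1], [34.6, -18.8], [43.8, -18.7]]
key end: left top far edge 18, right -18 [[23.0, 61.8], [-16.9, -56.0]]
```

The gauge measurements agree to about 1.5 mm (tips, sides, bolts, fence): origin (0.5171, 0.2475), yaw 18.9°. The back plate edge and the bolt rows read 2–3 mm further in x, but my edge picks there are less sure. That puts the +60 post at (0.498, 0.304) and the −60 post at (0.5365, 0.191). Next I'll move to view both slotted heels.

```bash
python3 -m jog '[0,0,8.5,0,0,0,-1, 0,0,8.5,0,0,0,-1, 0,0,1.9,0,0,0,-1, 0,0,0,30,-2,0,-1, 0,0,0,30,-2,0,-1, 0,0,0,30,-2,0,-1, 0,0,0,30,-2,0,-1, 0,0,0,30,-2,0,-1]'; python3 -m jog '[0,0,0,30,-2,0,-1, 0,0,0,30,-2,0,-1, 0,0,0,30,-2,0,-1, 0,0,0,30,-2,0,-1, 0,0,0,30,-2,0,-1, 0,0,0,30,-2,0,-1, 0,0,0,30,-2,0,-1, 0,0,0,30,-2,0,-1]'; python3 -m jog '[0,0,0,4,0,0,-1, 0,0,0,0,0,0,-1, 0,0,0,0,0,0,-1]'
python3 - <<'E'
from h import *; import pickle
goal(.555,-.147,.2,0)
M=ctrl.camera_model("wrist");im=ctrl.get_image("wrist"); np.save("pics/wh.npy",im)
pickle.dump(M,open("pics/wh.pkl","wb"))
cv2.imwrite("pics/wh.png",cv2.resize(im[110:260,180:480],None,fx=2.6,fy=2.6,interpolation=cv2.INTER_CUBIC)[:,:,::-1])
E
```

```text
time: 3.3
eef_pos: [0.5352, 0.0974, 0.2021]
tool_rot: [-2.221, 2.22, -0.0]
contact_force: [-0.0, -0.3, 0.2]
finger_gap: 0.0877
time: 4.1
eef_pos: [0.5514, -0.1426, 0.2021]
tool_rot: [-2.221, 2.221, -0.001]
contact_force: [0.8, 0.5, -0.6]
finger_gap: 0.0877
time: 4.4
eef_pos: [0.5513, -0.1456, 0.2018]
tool_rot: [-2.221, 2.222, -0.0]
contact_force: [0.5, -0.8, -0.1]
finger_gap: 0.0877
t 4.4 turn [-0.02  0.01 -0.03] shift [ 1.4 -3.7  1.8]
```

View pics/wh.png

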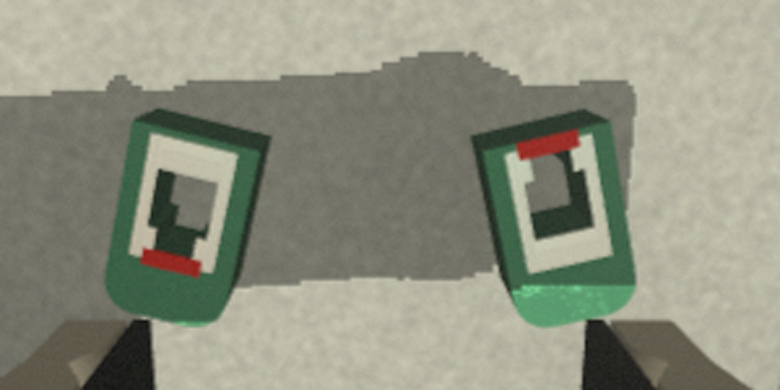

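Heel_back is on the left, with its red mark at crop (171,262). Heel_front is on the right, with its mark at crop (548,145). Slots and sides are as described. Now I'll measure both on the top-face plane, z = 40 mm.

Run:
```python
from h import *; import pickle
im=np.load("pics/wh.npy");M=pickle.load(open("pics/wh.pkl","rb"))
C=lambda p:np.array(p,float)/2.6+[180-.3,110-.3]
W=lambda p,z=.04:ray("wrist",p,z,M)[:,:2]*1000
h=cv2.cvtColor(im,cv2.COLOR_RGB2HSV)
# top face = saturated green bright enough, metal, red ; wall dark
for nm,(x0,x1),mk in(("back",(100,280),(171,262)),("front",(465,645),(548,145))):
    a=C([(x0,95),(x1,335)]).astype(int); 
    sub=np.zeros(im.shape[:2],np.uint8); sub[a[0,1]:a[1,1],a[0,0]:a[1,0]]=255
    g=cv2.inRange(h,(45,80,60),(90,255,255))&sub; r=red(im)&sub
    near=cv2.morphologyEx(g|r,cv2.MORPH_CLOSE,np.ones((25,25),np.uint8))
    met=cv2.inRange(h,(0,0,140),(180,75,255))&near
    n,l,st,ce=cv2.connectedComponentsWithStats(met|r); 
    i=1+np.argmax(st[1:,4]); pm=(l==i).astype(np.uint8)
    pts=W(np.argwhere(pm)[:,::-1])
    box=cv2.minAreaRect(pts.astype(np.float32)); rc=W(np.argwhere(r)[:,::-1]).mean(0)
    cn=max(cv2.findContours(g|r|met,0,1)[0],key=cv2.contourArea)[:,0]
    tb=cv2.minAreaRect(W(cn).astype(np.float32))
    print(nm,"metal+red box",np.round(box[0],1),np.round(box[1],1),round(box[2],1),"red",rc.round(1),"topface box",np.round(tb[0],1),np.round(tb[1],1),round(tb[2],1))
pk={"back":dict(F=[(133,122),(256,153)],L=[(133,122),(108,265)],R=[(256,153),(228,290)],hole=[(161,170),(216,182)]),
"front":dict(F=[(484,151),(607,121)],L=[(484,151),(512,285)],R=[(607,121),(633,265)],hole=[(535,240),(592,226)])}
for k,d in pk.items():
    for q,p in d.items(): 
        w=W(C(p)); v=w[1]-w[0]; print(k,q,w.round(1).tolist(),"ang",np.degrees(np.arctan2(v[1],v[0])).round(1),"len",np.hypot(*v).round(1))
```

```text
back metal+red box [526.6 -65.8] [36.7 18.4] 62.8 red [522.2 -66.1] topface box [536. -70.] [50.1 78.3] 75.9
front metal+red box [ 565.6 -213.7] [19.5 37.8] 30.1 red [ 570.1 -214.5] topface box [ 535.5 -222.1] [78.5 49.6] 13.6
back F [[578.5, -55.0], [566.5, -101.8]] ang -104.3 len 48.3
back L [[578.5, -55.0], [521.0, -40.8]] ang 166.1 len 59.2
back R [[566.5, -101.8], [510.5, -88.6]] ang 166.7 len 57.6
back hole [[559.8, -64.6], [555.0, -85.8]] ang -102.6 len 21.7
front F [[567.4, -190.1], [579.1, -236.8]] ang -76.0 len 48.1
front L [[567.4, -190.1], [512.8, -203.5]] ang -166.2 len 56.3
front R [[579.1, -236.8], [521.3, -251.6]] ang -165.6 len 59.7
front hole [[531.7, -211.7], [537.5, -234.0]] ang -75.4 len 23.0
```

The top-face boxes (78.3×50.1 and 78.5×49.6 mm) match the 78×50 given, and the marks and hole edges agree within 1 mm. Heel_front: axis (0.5462, −0.2195), yaw 13.8°. Heel_back: axis (0.5467, −0.0727), yaw −14.1°. I'll grasp heel_front first, 8 mm behind the hole axis.

```bash
python3 -m jog '[0,0,-7,0,0,0,-1, 0,0,-6.8,0,0,0,-1, 0,0,0,0,0,0,-1]'
python3 - <<'E'
from h import *
goal(.5384,-.2214,.008,13.8)
E
```

```text
time: 4.75
eef_pos: [0.5514, -0.1454, 0.2018]
tool_rot: [-2.474, 1.936, -0.0]
contact_force: [0.3, 0.2, -0.5]
finger_gap: 0.0873
t 4.75 turn [-0.02  0.    0.12] shift [ 70.7  30.7 193.8]
```

```bash
python3 -m jog '[0,0,0.1,25,10.7,0,-1, 0,0,0,25,10,0,-1, 0,0,0,20.7,10,0,-1, 0,0,0,0,0,40,-1, 0,0,0,0,0,40,-1, 0,0,0,0,0,40,-1, 0,0,0,0,0,15,-1, 0,0,0,0,0,0,-1]'
python3 - <<'E'
from h import *
goal(.5384,-.2214,.008,13.8)
E
```

```text
time: 5.55
eef_pos: [0.5364, -0.2217, 0.064]
tool_rot: [2.465, -1.944, -0.007]
contact_force: [0.2, 0.1, 0.4]
finger_gap: 0.0881
t 5.55 turn [ 0.27  0.1  -0.33] shift [ 0.2 -2.1 56. ]
```

```bash
python3 -m jog '[0,0,0,0,-2,20,-1, 0,0,0,0,0,20,-1, 0,0,0,0,0,15,-1, 0,0,0,0,0,0,-1]' 25; python3 -c "
from h import *
goal(.5384,-.2214,.008,13.8)"; python3 -m jog '[0,0,0,0,0,0,0.3, 0,0,0,0,0,0,1, 0,0,0,0,0,0,1, 0,0,0,0,0,0,1, 0,0,0,0,0,0,1]' 25;  python3 -c "
from h import *
goal(.5384,-.2214,.008,13.8)"
```

```text
time: 5.95
eef_pos: [0.5398, -0.2215, 0.0111]
tool_rot: [2.467, -1.943, -0.002]
contact_force: [-0.2, -1.0, -0.8]
finger_gap: 0.0877
t 5.95 turn [ 0.08  0.03 -0.25] shift [-0.5  1.3  3.1]
time: 6.45
eef_pos: [0.5403, -0.2221, 0.0121]
tool_rot: [-2.469, 1.942, -0.001]
contact_force: [-0.5, -0.0, 0.3]
finger_gap: 0.0531
t 6.45 turn [-0.04 -0.01 -0.18] shift [-1.1  1.6  4.1]
```

```bash
python3 -m jog '[0,0,0,0,0,0,1, 0,0,0,0,0,0,1, 0,0,0,0,0,0,1]' 25; python3 -m jog '[0,0,0,0,0,-20,1, 0,0,0,0,0,-40,1, 0,0,0,0,0,-40,1, 0,0,0,0,0,-40,1, 0,0,0,0,0,0,1]';  python3 -c "
from h import *
goal(.4977-.0060,.3043-.0021,.15,18.9)"
```

```text
time: 6.75
eef_pos: [0.5402, -0.2221, 0.0119]
tool_rot: [-2.469, 1.942, -0.0]
contact_force: [-0.7, 1.1, 5.5]
finger_gap: 0.0498
time: 7.25
eef_pos: [0.5432, -0.2228, 0.1573]
tool_rot: [-2.467, 1.939, -0.013]
contact_force: [0.8, 0.2, -2.0]
finger_gap: 0.0498
t 7.25 turn [-0.47 -0.25 -5.22] shift [-513.3 -121.3    7.3]
```

```bash
python3 -m jog '[0,0,-5.2,0,0,0,1, 0,0,0,-30,-7,0,1, 0,0,0,-30,-7,0,1, 0,0,0,-30,-7,0,1, 0,0,0,-30,-7,0,1, 0,0,0,-30,-7,0,1, 0,0,0,-30,-7,0,1, 0,0,0,-30,-7,0,1]'; python3 -m jog '[0,0,0,-30,-7,0,1, 0,0,0,-30,-7,0,1, 0,0,0,-30,-7,0,1, 0,0,0,-30,-7,0,1, 0,0,0,-30,-7,0,1, 0,0,0,-30,-7,0,1, 0,0,0,-30,-7,0,1, 0,0,0,-30,-7,0,1]';python3 -m jog '[0,0,0,-30,-7,0,1, 0,0,0,-30,-8,0,1, 0,0,0,0,0,0,1, 0,0,0,0,0,0,1, 0,0,0,0,0,0,1]';  python3 -c "
from h import *
goal(.4977-.0060,.3043-.0021,.15,18.9)
im=ctrl.get_image('wrist'); cv2.imwrite('pics/w1.png',im[:,:,::-1]); np.save('pics/w1.npy',im)"
```

```text
time: 8.05
eef_pos: [0.5179, -0.0063, 0.1508]
tool_rot: [2.554, -1.828, -0.001]
contact_force: [0.2, -0.4, -0.4]
finger_gap: 0.0498
time: 8.85
eef_pos: [0.4934, 0.2388, 0.1507]
tool_rot: [2.554, -1.828, -0.001]
contact_force: [0.3, 0.4, -1.9]
finger_gap: 0.0498
time: 9.35
eef_pos: [0.4886, 0.2986, 0.1509]
tool_rot: [2.554, -1.828, -0.0]
contact_force: [0.1, 0.2, -1.2]
finger_gap: 0.05
t 9.35 turn [ 0.07 -0.03 -0.09] shift [-2.4 -4.1  0.9]
```

View pics/w1.png

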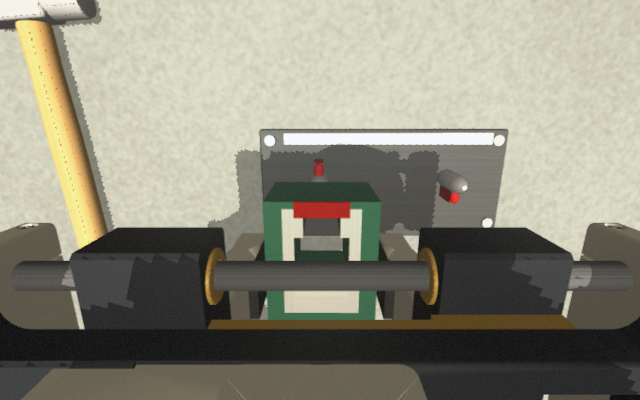

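Heel_front is held square, with its front edge at row 201 (columns 264–380) and its red mark at (322,210). Key and post are ahead of it at about (319,168). I'll check the heel's position in the hand from this view.

Run:
```python
from h import *
im=np.load("pics/w1.npy"); s=ctrl.sense(); R=Ro.from_rotvec(s["tool_rot"]); zt=s["eef_pos"][2]-.0119
def T(p,z): return (R.inv().apply(ray("wrist",p,z)-s["eef_pos"])*1000).round(1)
h=cv2.cvtColor(im,cv2.COLOR_RGB2HSV)
print(h[194:206,275].tolist())
print("front top edge corners, tool",T([[264.5,201.5],[380.5,201.5]],zt+.04).tolist(),"metal in",T([[282.5,208.5],[362,208.5]],zt+.04).tolist())
n,l,st,ce=cv2.connectedComponentsWithStats(red(im))
for i in range(1,n):
    if st[i][4]>20: print("red",st[i],ce[i].round(1),T([ce[i]],zt+.04)[0], "as key z36",T([ce[i]],.036)[0],"far end",T([[ce[i][0],st[i][1]]],.034)[0])
goal(.4977-.0060,.3043-.0021,.020,18.9)
print(ray("wrist",[[269.5,140.5],[499,141],[487,223]],.009).round(4).tolist())
```

```text
[[66, 72, 67], [64, 68, 64], [67, 73, 63], [69, 71, 61], [66, 58, 62], [68, 77, 63], [62, 59, 61], [69, 87, 76], [68, 96, 106], [69, 98, 112], [70, 103, 116], [68, 98, 115]]
front top edge corners, tool [[-24.3, -34.2, -28.1], [24.6, -34.3, -28.1]] metal in [[-16.8, -31.1, -28.1], [16.9, -31.2, -28.1]]
red [314 159  10  17 148] [318.2 167.1] [ -1.6 -48.9 -28.1] as key z36 [ -3.  -24.8 115.1] far end [ -3.  -31.5 117.1]
red [440 186  20  17 203] [449.1 195.3] [ 53.2 -37.1 -28.1] as key z36 [112.1  -0.  115.2] far end [112.   -7.9 117.1]
red [293 201  57  18 965] [321.  209.6] [ -0.5 -30.7 -28.1] as key z36 [ -0.6  13.4 115.1] far end [ -0.6   6.  117.1]
t 9.4 turn [ 0.05 -0.02 -0.11] shift [ -2.6  -4.  131.1]
[[0.5157, 0.3585, 0.009], [0.584, 0.1578, 0.009], [0.5081, 0.132, 0.009]]
```

In-hand offset agrees (front edge −34.25, so the axis is 6.25 mm ahead of the TCP), and the bolts repeat within 1 mm. I'll shift (−2.7, −4.0) and descend, checking force.

```bash
python3 -m jog '[0,0,0,-2.7,-4,0,1, 0,0,0,0,0,25,1, 0,0,0,0,0,25,1, 0,0,0,0,0,20,1, 0,0,0,0,0,0,1, 0,0,0,0,0,0,1]'; python3 -c "
from h import *
goal(.4977-.0060,.3043-.0021,.020,18.9)"; python3 -m jog '[0,0,0,0,0,5,1, 0,0,0,0,0,10,1, 0,0,0,0,0,10,1, 0,0,0,0,0,0,1]'; python3 -c "
from h import *
goal(.4977-.0060,.3043-.0021,.020,18.9)"
```

```text
time: 10.0
eef_pos: [0.4924, 0.303, 0.0819]
tool_rot: [2.554, -1.828, 0.001]
contact_force: [0.4, 0.9, -1.5]
finger_gap: 0.0498
t 10.0 turn [ 0.   -0.03 -0.09] shift [ 0.6  0.9 61.9]
time: 10.4
eef_pos: [0.4911, 0.3024, 0.055]
tool_rot: [2.553, -1.827, -0.001]
contact_force: [0.1, 0.1, -2.0]
finger_gap: 0.0502
t 10.4 turn [ 0.13 -0.06 -0.09] shift [ 0.4 -0.5 35. ]
```

Past the cone tip with no contact. Continuing down.

```bash
python3 -m jog '[0,0,0,0,0,7,1, 0,0,0,0,0,8,1, 0,0,0,0,0,8,1, 0,0,0,0,0,0,1]';python3 -m jog '[0,0,0,0,0,6,1, 0,0,0,0,0,4,1, 0,0,0,0,0,0,1, 0,0,0,0,0,0,1]'; python3 -c "
from h import *
goal(.4977-.0060,.3043-.0021,.020,18.9)"
```

```text
time: 10.8
eef_pos: [0.4912, 0.3025, 0.0321]
tool_rot: [2.553, -1.827, -0.001]
contact_force: [-1.0, -1.0, -1.2]
finger_gap: 0.0495
time: 11.2
eef_pos: [0.492, 0.3033, 0.0236]
tool_rot: [2.555, -1.828, 0.0]
contact_force: [-1.0, 0.4, -1.0]
finger_gap: 0.05
t 11.2 turn [-0.   -0.   -0.07] shift [0.9 0.6 3.6]
```

```bash
python3 -m jog '[0,0,0,0,0,1.5,1, 0,0,0,0,0,1.5,1, 0,0,0,0,0,0,1, 0,0,0,0,0,0,1]'; python3 -m jog '[0,0,0,0,0,1,1, 0,0,0,0,0,0,1]'
```

```text
time: 11.6
eef_pos: [0.4919, 0.3032, 0.0206]
tool_rot: [2.555, -1.828, -0.0]
contact_force: [0.4, -1.0, -1.9]
finger_gap: 0.0498
time: 11.8
eef_pos: [0.4921, 0.3034, 0.0199]
tool_rot: [-2.555, 1.828, -0.0]
contact_force: [-0.1, -0.3, 2.5]
finger_gap: 0.0496
```

Contact shows at the expected height of 0.020, so the heel is home. I'll release and retreat straight up.

```bash
python3 -m jog '[0,0,0,0,0,0,0.2, 0,0,0,0,0,0,-0.5, 0,0,0,0,0,0,-1, 0,0,0,0,0,0,-1, 0,0,0,0,0,0,-1]'; python3 -m jog '[0,0,0,0,0,-20,-1, 0,0,0,0,0,-30,-1, 0,0,0,0,0,-40,-1, 0,0,0,0,0,-40,-1, 0,0,8.5,0,0,0,-1, 0,0,8.5,0,0,0,-1, 0,0,8.5,0,0,0,-1, 0,0,7.5,0,0,0,-1]'; python3 -c "
from h import *
goal(.5467-.0078,-.0727+.00195,.009,-14.1)"
```

```text
time: 12.3
eef_pos: [0.4919, 0.3032, 0.0194]
tool_rot: [2.555, -1.828, 0.0]
contact_force: [-0.8, 0.0, 0.1]
finger_gap: 0.0759
time: 13.1
eef_pos: [0.4919, 0.3032, 0.1496]
tool_rot: [-1.923, 2.484, 0.0]
contact_force: [0.6, 0.1, -0.2]
finger_gap: 0.0875
t 13.1 turn [-0.    0.01 -0.42] shift [ 351.2 -136.7  140.6]
```

```bash
python3 -m jog '[0,0,-0.4,29.3,-11.4,0,-1, 0,0,0,29.3,-11.4,0,-1, 0,0,0,29.3,-11.4,0,-1, 0,0,0,29.3,-11.4,0,-1, 0,0,0,29.3,-11.4,0,-1, 0,0,0,29.3,-11.4,0,-1, 0,0,0,29.3,-11.4,0,-1, 0,0,0,29.3,-11.4,0,-1]'; python3 -m jog '[0,0,0,29.3,-11.4,0,-1, 0,0,0,29.3,-11.4,0,-1, 0,0,0,29.3,-11.4,0,-1, 0,0,0,29.3,-11.4,0,-1, 0,0,0,0,0,30,-1, 0,0,0,0,0,35,-1, 0,0,0,0,0,0,-1, 0,0,0,0,0,0,-1]'; python3 -c "
from h import *
goal(.5467-.0078,-.0727+.00195,.009,-14.1)"
```

```text
time: 13.9
eef_pos: [0.5245, 0.0526, 0.1496]
tool_rot: [-1.939, 2.471, -0.0]
contact_force: [1.1, -0.2, 0.9]
finger_gap: 0.0875
time: 14.7
eef_pos: [0.5408, -0.071, 0.0848]
tool_rot: [1.939, -2.47, -0.0]
contact_force: [0.4, -0.3, 0.9]
finger_gap: 0.0877
t 14.7 turn [ 0.07 -0.06  0.35] shift [ 0.2  1.9 75.8]
```

```bash
python3 -m jog '[0,0,0.3,0,1.9,25,-1, 0,0,0,0,0,25,-1, 0,0,0,0,0,20,-1, 0,0,0,0,0,6,-1, 0,0,0,0,0,0,-1, 0,0,0,0,0,0,-1]'; python3 -m jog '[0,0,0,0,0,0,0.3, 0,0,0,0,0,0,1, 0,0,0,0,0,0,1, 0,0,0,0,0,0,1, 0,0,0,0,0,0,1, 0,0,0,0,0,0,1, 0,0,0,0,0,0,1, 0,0,0,0,0,0,1]' 25;  python3 -c "
from h import *
goal(.5467-.0078,-.0727+.00195,.009,-14.1)"
```

```text
time: 15.3
eef_pos: [0.5404, -0.07, 0.0102]
tool_rot: [-1.932, 2.475, -0.002]
contact_force: [0.2, -0.3, -0.2]
finger_gap: 0.0876
time: 16.1
eef_pos: [0.539, -0.0704, 0.0086]
tool_rot: [1.933, -2.477, -0.0]
contact_force: [-0.9, 0.4, 2.0]
finger_gap: 0.0503
t 16.1 turn [ 0.   -0.    0.03] shift [ 0.4  0.  -0.4]
```

```bash
python3 -m jog '[0,0,0,0,0,0,1, 0,0,0,0,0,-20,1, 0,0,0,0,0,-40,1, 0,0,0,0,0,-40,1, 0,0,0,0,0,-40,1, 0,0,-8.2,0,0,0,1, 0,0,-8.2,0,0,0,1, 0,0,-8.2,0,0,0,1]' 25; python3 -m jog '[0,0,-8.4,0,0,0,1, 0,0,0,0,0,0,1]'; python3 -c "
from h import *
goal(.5289,.1881,.15,18.9)"
```

```text
time: 16.9
eef_pos: [0.5387, -0.0702, 0.1486]
tool_rot: [-2.421, 2.001, 0.0]
contact_force: [0.0, 0.0, -2.2]
finger_gap: 0.0498
time: 17.1
eef_pos: [0.5386, -0.0703, 0.1481]
tool_rot: [2.558, -1.823, -0.001]
contact_force: [-0.2, 0.1, -2.4]
finger_gap: 0.0497
t 17.1 turn [0.04 0.02 0.15] shift [-247.6  -74.5   -1.9]
```

```bash
python3 -m jog '[0,0,0.1,-27.5,-8.3,0,1, 0,0,0,-27.5,-8.3,0,1, 0,0,0,-27.5,-8.3,0,1, 0,0,0,-27.5,-8.3,0,1, 0,0,0,-27.5,-8.3,0,1, 0,0,0,-27.5,-8.3,0,1, 0,0,0,-27.5,-8.3,0,1, 0,0,0,-27.5,-8.3,0,1]'; python3 -m jog '[0,0,0,-27.5,-8.3,0,1, 0,0,0,0,0,0,1, 0,0,0,0,0,0,1, 0,0,0,0,0,0,1, 0,0,0,0,0,0,1]';  python3 -c "
from h import *
goal(.5289,.1881,.15,18.9)
im=ctrl.get_image('wrist'); cv2.imwrite('pics/w2.png',im[:,:,::-1]); np.save('pics/w2.npy',im)"
```

```text
time: 17.9
eef_pos: [0.5304, 0.1604, 0.1482]
tool_rot: [2.55, -1.834, -0.001]
contact_force: [0.4, -0.7, -1.8]
finger_gap: 0.05
time: 18.4
eef_pos: [0.5297, 0.1872, 0.1485]
tool_rot: [2.553, -1.831, -0.0]
contact_force: [-0.3, 0.6, -1.0]
finger_gap: 0.0493
t 18.4 turn [ 0.02 -0.   -0.19] shift [-1.1  0.5 -1.5]
```

View pics/w2.png

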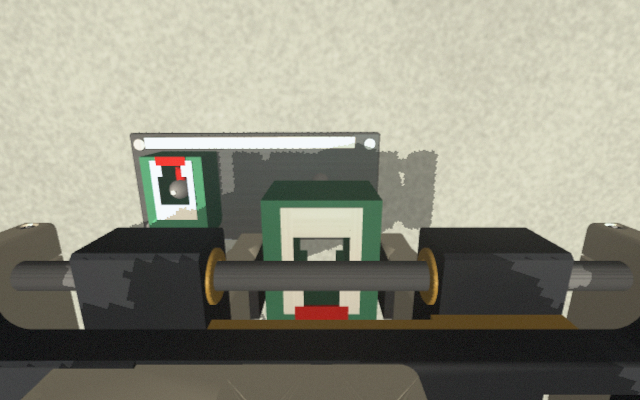

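Heel_front sits on its post at (177,190), with the post in the hole and its key in the slot. Heel_back is held square, front edge at about row 201. One quick check of the in-hand offset and the bolts before going down.

Run:
```python
from h import *
im=np.load("pics/w2.npy"); s=ctrl.sense(); R=Ro.from_rotvec(s["tool_rot"]); zt=s["eef_pos"][2]-.0088
T=lambda p,z:(R.inv().apply(ray("wrist",p,z)-s["eef_pos"])*1000).round(1).tolist()
h=cv2.cvtColor(im,cv2.COLOR_RGB2HSV)[:,:,2]
print(h[192:208,272].tolist(), h[192:208,372].tolist())
for r in range(198,203): print(r,T([[263,r],[381,r]],zt+.04))
print(ray("wrist",[[139,144],[370,144]],.009).round(4).tolist(),"was .5148 .3587 / .5839 .1584")
goal(.5289,.1881,.017,18.9)
```

```text
[63, 62, 62, 63, 62, 64, 64, 68, 88, 111, 113, 114, 112, 115, 115, 113] [65, 64, 68, 65, 66, 65, 68, 66, 85, 113, 115, 116, 117, 113, 116, 116]
198 [[-24.3, -36.6, -31.2], [24.2, -36.7, -31.2]]
199 [[-24.3, -36.1, -31.2], [24.2, -36.2, -31.2]]
200 [[-24.3, -35.7, -31.2], [24.2, -35.8, -31.2]]
201 [[-24.3, -35.3, -31.2], [24.2, -35.4, -31.2]]
202 [[-24.3, -34.9, -31.2], [24.2, -35.0, -31.2]]
[[0.5154, 0.3596, 0.009], [0.5839, 0.1587, 0.009]] was .5148 .3587 / .5839 .1584
t 18.45 turn [ 0.01 -0.   -0.18] shift [ -1.1   0.6 131.5]
```

```bash
python3 -m jog '[0,0,-0.2,-1.2,0.4,0,1, 0,0,0,0,0,25,1, 0,0,0,0,0,25,1, 0,0,0,0,0,20,1, 0,0,0,0,0,5,1, 0,0,0,0,0,10,1, 0,0,0,0,0,10,1, 0,0,0,0,0,0,1]'; python3 -c "
from h import *
goal(.5289,.1881,.017,18.9)"; python3 -m jog '[0,0,0,0,0,7,1, 0,0,0,0,0,8,1, 0,0,0,0,0,8,1, 0,0,0,0,0,0,1]'; python3 -c "
from h import *
goal(.5289,.1881,.017,18.9)"
```

```text
time: 19.25
eef_pos: [0.5286, 0.1886, 0.0527]
tool_rot: [2.557, -1.823, -0.001]
contact_force: [-0.6, -0.2, -1.2]
finger_gap: 0.0499
t 19.25 turn [ 0.08 -0.02  0.11] shift [ 0.6 -0.1 35.7]
time: 19.65
eef_pos: [0.5283, 0.1885, 0.0292]
tool_rot: [2.556, -1.823, -0.001]
contact_force: [0.2, -0.6, -1.6]
finger_gap: 0.0494
t 19.65 turn [ 0.12 -0.03  0.12] shift [ 0.6 -0.5 12.2]
```

```bash
python3 -m jog '[0,0,0,0,0,6,1, 0,0,0,0,0,4,1, 0,0,0,0,0,0,1, 0,0,0,0,0,0,1]'; python3 -m jog '[0,0,0,0,0,1,1, 0,0,0,0,0,1,1, 0,0,0,0,0,0,1, 0,0,0,0,0,0,1]'
```

```text
time: 20.05
eef_pos: [0.5291, 0.189, 0.0205]
tool_rot: [2.558, -1.824, 0.0]
contact_force: [0.2, 0.7, -1.6]
finger_gap: 0.0498
time: 20.45
eef_pos: [0.5291, 0.189, 0.0186]
tool_rot: [-2.558, 1.824, -0.0]
contact_force: [-0.0, -1.4, -1.1]
finger_gap: 0.0495
```

```bash
python3 -m jog '[0,0,0,0,0,1,1, 0,0,0,0,0,0,1]'; python3 -m jog '[0,0,0,0,0,0.7,1, 0,0,0,0,0,0,1]'
```

```text
time: 20.65
eef_pos: [0.529, 0.189, 0.0175]
tool_rot: [2.558, -1.824, -0.0]
contact_force: [-0.0, -0.5, -2.7]
finger_gap: 0.05
time: 20.85
eef_pos: [0.529, 0.1889, 0.0167]
tool_rot: [2.558, -1.824, -0.0]
contact_force: [0.6, 0.8, -1.5]
finger_gap: 0.0499
```

```bash
python3 -m jog '[0,0,0,0,0,0.7,1, 0,0,0,0,0,0,1]'; python3 -m jog '[0,0,0,0,0,0,0.2, 0,0,0,0,0,0,-0.5, 0,0,0,0,0,0,-1, 0,0,0,0,0,0,-1, 0,0,0,0,0,0,-1, 0,0,0,0,0,0,-1]'; python3 -m jog '[0,0,0,0,0,-20,-1, 0,0,0,0,0,-30,-1, 0,0,0,0,0,-40,-1, 0,0,0,0,0,-40,-1, 0,0,0,0,-20,-40,-1, 0,0,0,0,0,0,-1, 0,0,0,0,0,0,-1]'; python3 -c "
from h import *
for n in ('wrist','top'):
    im=ctrl.get_image(n); np.save(f'pics/{n}3.npy',im)
    if n=='wrist':
        import pickle; pickle.dump(ctrl.camera_model(n),open('pics/w3.pkl','wb')); cv2.imwrite('pics/w3.png',cv2.resize(im[110:260,180:480],None,fx=2.6,fy=2.6,interpolation=cv2.INTER_CUBIC)[:,:,::-1])
"
```

```text
time: 21.05
eef_pos: [0.5291, 0.1891, 0.0166]
tool_rot: [-2.558, 1.823, -0.0]
contact_force: [-2.8, -0.4, 3.3]
finger_gap: 0.05
time: 21.65
eef_pos: [0.5291, 0.189, 0.0161]
tool_rot: [2.558, -1.824, -0.0]
contact_force: [0.3, -0.7, -0.4]
finger_gap: 0.0836
time: 22.35
eef_pos: [0.5485, 0.1959, 0.187]
tool_rot: [-2.556, 1.823, -0.001]
contact_force: [-0.5, -0.7, -0.4]
finger_gap: 0.0876
```

View pics/w3.png

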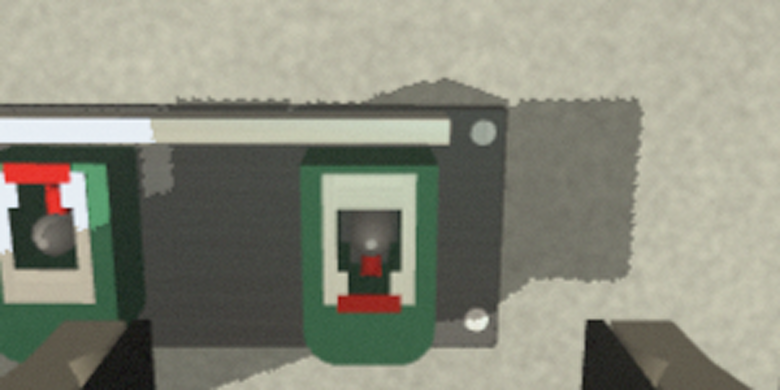

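Both heels sit flat on the plate, front faces to the fence, posts and keys showing through the holes and slots (crop (370,245) and (55,235)). Last checks: top-face height from the apparent width, and that the plain heel hasn't moved.

Run:
```python
from h import *; import pickle
im=np.load("pics/wrist3.npy");M=pickle.load(open("pics/w3.pkl","rb"))
for z in (.044,.048,.052,.06):
    p=ray("wrist",np.array([[301.5,166],[438,166]])/2.6+[179.7,109.7],z,M); print("z",z,"back width",(np.linalg.norm(p[1]-p[0])*1000).round(1), p.mean(0).round(4))
n=np.array([.946,.324]); print("front edge in gauge x (28)",(((p:=ray("wrist",np.array([[370,166]])/2.6+[179.7,109.7],.048,M)[0,:2])-[.5171,.2475])@n*1000).round(1))
a,b=np.load("pics/top0.npy"),np.load("pics/top3.npy")
for im in(a,b):
    g=green(im)[160:225,380:425]; m=cv2.moments(g,True); print("plain px",m["m10"]/m["m00"]+380,m["m01"]/m["m00"]+160,m["m00"])
print(ctrl.sense()["time"]);
```

```text
z 0.044 back width 49.8 [0.5609 0.1998 0.044 ]
z 0.048 back width 49.1 [0.5616 0.2    0.048 ]
z 0.052 back width 48.4 [0.5623 0.2003 0.052 ]
z 0.06 back width 47.1 [0.5638 0.2008 0.06  ]
front edge in gauge x (28) 26.7
plain px 401.1164383561644 199.67123287671234 146.0
plain px 401.40425531914894 199.78014184397165 141.0
22.45
```

```bash
python3 -c "
from rig import ctrl
print(ctrl.sign_off())"
```

```text
the job is handed in; nothing more can be done
None
```

I set heel_front down on the y=+60 post and heel_back on the y=−60 post, both with the flat face to the fence, then let go. The job was handed in at about 22.5 s, with the arm clear of everything.

- **Seating:** each heel touched down at the height expected for the base plate (force rose by about 4–5 N). The last wrist picture shows each post in its hole and each key in its slot.
- **Height check:** I measured only heel_back. Its apparent width was 49.1 mm at the home height, against the true 50 mm. That is slightly low, like the 48.5–49 mm I read while holding the heels, so I took it as picking error. I did not measure heel_front's height separately after release.
- **Fence side:** heel_back's front edge read x = 26.7 mm against a nominal 28, within the fit's play.
- **Plain heel:** it moved less than 0.3 px in the top view, so it was not disturbed.
- **Disagreement:** while locating the gauge, the plate's back edge and the bolt rows read 2–3 mm further in x than the posts and fence did. I used about +1.2 mm, and both heels went down without touching on the way.

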